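# Check the chill of the tall beer glass

## Robot

A 6-joint arm with a two-finger parallel gripper is mounted at the origin on the work surface. World frame = base frame: x ahead of the robot, y to its left, z up, the work surface at z = 0. Lengths are in m, angles in rad, forces in N, time in s.
With the tool pointing down it reaches from about 0.275 to 0.875 m from the base axis. Payload 12.5 kg.
Tool frame: the origin (TCP) lies on the centre line of the jaws, within the pads' length; the fingertips stand r.finger_overhang ahead of it and the grasp point (between the pads) lies 3 mm ahead of it (r.finger_overhang is the distance from the TCP to the fingertips, in m); z points along the fingers, y is the line along which they close (so a half turn about z gives the same grasp; the last joint's range is limited). The gripper opens to 85 mm and grips with 20 to 120 N. Pads are 22 mm wide; open, the fingers measure 114 mm over their backs; the gripper's body (76 mm by 85 mm) begins 54 mm behind the grasp point. The pads swing forward as they close: fully open they stand 13 mm farther back than shut.
Start: joints at [1.076, 0.351, 1.652, -0, 1.139, -0.085], TCP at [0.219, 0.504, 0.253] pointing down, gripper open.
Joint ranges: [-2.75, 2.75], [-0.79, 2.1], [0.01, 2.65], [-1.57, 4.71], [0.07, 3.14], [-2.87, 2.87]. Speed limits (rad/s): [2.22, 2.22, 2.79, 3.14, 3.14, 3.14].

## Interface

Orientations are given as a unit quaternion [x, y, z, w].
In Python, from cell import r, optics gives the robot as it stands. The module is installed in compiled form; this text tells all that it offers. Calls block until the motion is done:
- r.move_to(position, orientation): joint-space move of the TCP to a pose.
- r.move_linear(position, rot=None, vel=0.15): straight line of the TCP; rot=None keeps the orientation; vel is the mean speed in m/s.
- r.set_joints(angles): joint-space move.
- r.set_gripper(opening, squeeze=None): opening from 0.0 (shut) to 1.0 (fully open); squeeze is the grip in N (None keeps the last); returns when the fingers have stopped.
- r.sleep(seconds).
- r.inverse_kinematics(position, orientation): joint angles nearest the present ones, or None.
- optics.get_image(name): name is "scene" or "side" or "wrist"; returns a dict with "pixels" (480x640x3 uint8, red, green, blue), "depth" (480x640 float32, m along the optical axis (not along the pixel's ray), 0 where there is no reading), "fx", "fy", "cx", "cy" (pixels), "D" ([k1, k2, p1, p2, k3] as OpenCV has them; the pictures are not rectified), "camera_from_world" (4x4, takes a point from world to camera coordinates); the wrist camera has in their place "mount" (4x4, takes a point from camera to tool coordinates, whose origin is the TCP and whose axes are the flange's). Camera axes: x right, y down, z forward; pixel columns grow to the right and rows downward; lengths in m; the calibration is good to about 2 mm. A picture is of the moment at which its call begins: read the wrist's pose just before it.
A pose or a line that the arm cannot do raises r.PlanningError and nothing moves.
- r.hand_in(): hands the job in; it is judged then, once.
Readings, each from a call of its own:
- r.current_t(): time.
- r.current_q(): joint angles.
- r.current_qvel(): joint speeds.
- r.current_effort(): joint torques, N m.
- r.current_tool_pos(): TCP position.
- r.current_ee_rot(): TCP orientation.
- r.current_contact_force(): force on the tool from outside, world axes, zero at the start.
- r.current_torque(): the same for the moment, N m.
- r.current_opening(): opening from 0.0 (shut) to 1.0 (fully open).
- r.current_finger_force(): force on a finger pad.
Only numpy, scipy, OpenCV 4.12 (cv2) and the standard library are available. Lean on these libraries where they do the work, as an engineer would, in place of code of your own. Each camera call takes 0.05 s, during which the arm holds its last target. There are 200 camera calls.

## Task

Pick up the infrared thermometer from the cork mat, hold it level with its nose pointing at the middle of the tall beer glass, at half the glass's height and about 60 mm off its side, and keep it still there for two seconds. Then set it down flat, right way up, in the middle of the mat again and let go; do not drop it, and leave the glass, the tumbler, the mug and the ashtray where they stand.

Things in the scene. Friction and masses are not known exactly. Their poses are not given: they have to be found in the camera images.
- wand_mid (a point): Centre of the infrared thermometer, a straight grey block with a round black barrel and steel nose ring, lying on the cork mat; 150 mm long (75 mm each way). Grey body 32 mm wide, 40 mm high, from 75 mm behind this point to 30 mm ahead: grip across it. This point is 20 mm above the underside; balance point 9 mm behind it. x points to the nose (where it looks), z up out of its top. 0.18 kg.
- wand_nose (a point): Front face centre of the thermometer's nose (ring 32 mm across), 75 mm ahead of its centre and on the same line; same axes, x is the direction in which it looks.
- mat_top (a point): Centre of the top face of the cork mat, a thin flat rectangle fixed to the table: 240 mm along its x, 140 mm along its y, 5 mm thick, so its top is 5 mm above the table.
- glass_mid (a point): The tall frosted beer glass, upright, by far the tallest vessel: 165 mm high, 60 mm across the foot, 72 mm the rim, 66 mm at half height. This point is on its axis at half its height, 82.5 mm above the table. It stands in a row with tumbler and mug, left of the mat, in any order, about 150 mm apart; the side towards the robot is free.
- tumbler_mid (a point): Bystander: short frosted tumbler, 85 mm high, 76 mm across the rim. This point is on its axis at half its height.
- mug_mid (a point): Bystander: cream enamel mug with a chipped side and a handle, 80 mm high, 80 mm across; the handle reaches 70 mm from the axis, along the mug's +y. This point is on its axis at half its height.
- ashtray_mid (a point): Bystander: low round tin ashtray with two brass coins in it, 24 mm high, 110 mm across. This point is on its axis at half its height.
Mind the look-alikes: they are no part of the job. What is meant by the part that bears ashtray_mid is not blue, and is the larger of those in its own colour.

How it is judged:
On the way:
1. thermometer still and level (14 degrees) for 1 s, nose 30 to 100 mm off the tall beer glass, its line within 22 mm sideways and 28 mm in height of the glass's middle (x of glass_mid in the frame of wand_nose between 0.066 and 0.136 m and y of glass_mid in the frame of wand_nose between -0.022 and 0.022 m and z of glass_mid in the frame of wand_nose between -0.028 and 0.028 m and angle between wand_nose's own z axis and vertical below 0.25 rad and linear speed of wand below 0.03 m/s and angular speed of wand below 0.25 rad/s), for 1 s.
At the end, for the whole second after the job is handed in: The thermometer lies at rest, released, flat and right way up on the cork mat, its centre within 45 mm of the mat's centre; the beer glass, tumbler, mug and ashtray stand upright within 15 mm of where they were (horizontal distance between wand_mid and mat_top below 0.045 m and z of wand_mid in the frame of mat_top between 0.012 and 0.028 m and angle between each of wand_mid, glass_mid, tumbler_mid, mug_mid, ashtray_mid's own z axis and vertical below 0.15 rad and linear speed of wand below 0.02 m/s and distance of each of glass_mid, tumbler_mid, mug_mid, ashtray_mid from where it was at the start of the episode below 0.015 m); the robot touches nothing.
It fails at once if the thermometer is dropped: let go of more than 35 mm above the mat (z of wand_mid in the frame of mat_top above 0.055 m and contact force between the fingers and wand below 0.1 N).
It fails at once if the glass, tumbler, mug or ashtray is tipped or pushed more than 25 mm (distance of any of glass_mid, tumbler_mid, mug_mid, ashtray_mid from where it was at the start of the episode above 0.025 m).
It also fails if it takes over 48 s, if anything falls off the work surface, if the arm or the gripper's body presses on something with over 40 N, if the wrist force passes 120 N, or if a joint passes its speed limit or range.

## Working session

There is one attempt and no reset: what is moved stays moved. The work goes in short steps, each a Python script; the robot and the scene stay as the last script left them, time stands still between calls to the robot, and variables do not carry over. Pictures are saved under pics/ and viewed, at most 10 in all, crops included, and the job is handed in when it is done.

```bash
mkdir -p pics
cat > h.py <<'E'
import numpy as np, cv2, pickle
def save(n,im): cv2.imwrite(f'pics/{n}.png',cv2.cvtColor(im['pixels'],cv2.COLOR_RGB2BGR)); pickle.dump(im,open(f'pics/{n}.pkl','wb'))
def load(n): return pickle.load(open(f'pics/{n}.pkl','rb'))
def ray(im,uv,T=None):
    T=np.linalg.inv(im['camera_from_world']) if T is None else T
    K=np.array([[im['fx'],0,im['cx']],[0,im['fy'],im['cy']],[0,0,1.]])
    p=cv2.undistortPoints(np.array(uv,float).reshape(-1,1,2),K,np.array(im['D'],float)).reshape(-1,2)
    d=np.c_[p,np.ones(len(p))]
    return T[:3,3],d@T[:3,:3].T
def plane(im,uv,z,T=None):
    o,d=ray(im,uv,T); return o+d*((z-o[2])/d[:,2])[:,None]
def cloud(im,T=None):
    v,u=np.nonzero(im['depth']>0); o,d=ray(im,np.c_[u,v],T)
    return u,v,o+d*im['depth'][v,u][:,None]
E
python3 - <<'E'
from cell import r,optics
from h import *
for n in('scene','side'): save(n,optics.get_image(n))
print(r.finger_overhang,r.current_t(),r.current_ee_rot(),r.current_tool_pos())
for n in('scene','side'): print(n,np.linalg.inv(load(n)['camera_from_world']).round(2))
E
```

```text
0.022 0.1 [ 2.03467984e-01  9.79081452e-01 -5.16844939e-04 -1.52034604e-04] [0.21896946 0.50422548 0.25280768]
scene [[-0.82  0.46 -0.34  1.01]
 [ 0.57  0.65 -0.51  0.56]
 [-0.01 -0.61 -0.79  0.98]
 [ 0.    0.    0.    1.  ]]
side [[ 0.77 -0.34  0.54  0.01]
 [-0.64 -0.38  0.67 -0.77]
 [-0.02 -0.86 -0.51  0.68]
 [ 0.    0.    0.    1.  ]]
```

View pics/scene.png

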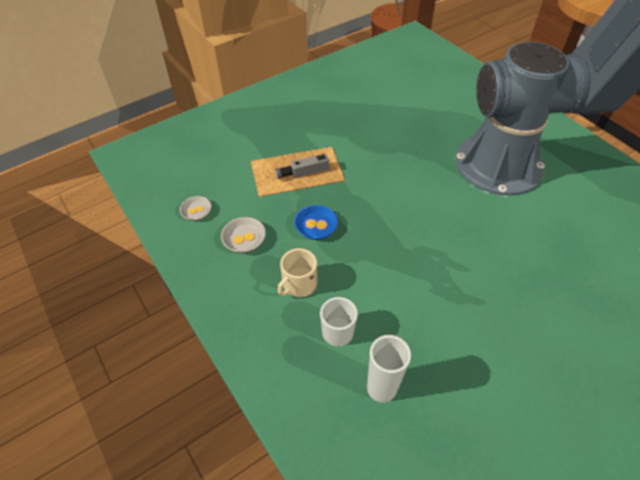

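View pics/side.png

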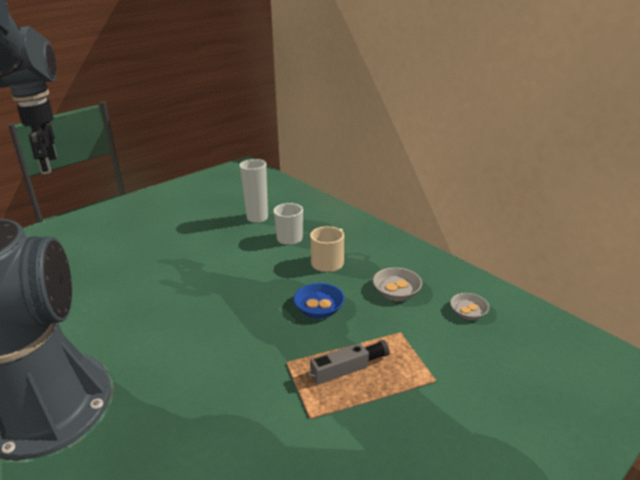

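Scene view: the thermometer is at (303,167) with its nose at (280,173), on the mat (298,171). The glass is at (388,370), tumbler (339,322) and mug (299,273). Ashtray candidates are blue (316,222), large grey (243,236) and small grey (196,209); large grey is the one meant. The side view agrees: thermometer (345,362), nose (383,350), glass (255,190).

Candidates for the thermometer: only the grey block at (303,167). For the tall glass: (388,370) against tumbler (339,322) and mug (299,273). I choose the tallest and check its height.

Run:
```python
from h import *
# mat by colour, both views
for n,roi in(('scene',(235,140,360,205)),('side',(270,320,450,425))):
    im=load(n); px=im['pixels']; hsv=cv2.cvtColor(px,cv2.COLOR_RGB2HSV)
    m=cv2.inRange(hsv,(5,80,60),(25,255,255)); k=np.zeros_like(m); x0,y0,x1,y1=roi; k[y0:y1,x0:x1]=1; m*=k
    m=cv2.morphologyEx(m,cv2.MORPH_OPEN,np.ones((3,3)))
    v,u=np.nonzero(m); P=plane(im,np.c_[u,v],.005)
    rc=cv2.minAreaRect((P[:,:2]*1000).astype(np.float32)); print(n,'mat',rc)
    u,v,P=cloud(im); 
    c=np.array(rc[0])/1000
    near=(np.linalg.norm(P[:,:2]-c,axis=1)<.13)
    t=P[near&(P[:,2]>.03)&(P[:,2]<.06)]
    rt=cv2.minAreaRect((t[:,:2]*1000).astype(np.float32)); print(' wand>30mm',len(t),rt, np.percentile(t[:,2],[50,95]))
    pts={'glass':(388,370),'tumb':(339,322),'mug':(299,273),'ash':(243,236),'blue':(316,222),'small':(196,209)} if n=='scene' else {'glass':(255,190),'tumb':(289,224),'mug':(327,250),'ash':(397,286),'blue':(319,302),'small':(469,308)}
    sel=(P[:,2]>.012)&(P[:,2]<.2)
    mask=np.zeros(px.shape[:2],np.uint8); mask[v[sel],u[sel]]=1
    nl,lab=cv2.connectedComponents(mask)
    L=lab[v,u]
    for k,(a,b) in pts.items():
        q=P[(L==lab[b,a])&sel] if lab[b,a] else None
        if q is None: print(k,'none');continue
        zt=np.percentile(q[:,2],98); top=q[q[:,2]>zt-.012]
        (cx,cy),rad=cv2.minEnclosingCircle((top[:,:2]*1000).astype(np.float32))
        print(k,len(q),'ztop',zt.round(3),'c',round(cx),round(cy),'r',round(rad))
im=load('scene'); cv2.imwrite('pics/crop.png',cv2.cvtColor(cv2.resize(im['pixels'][140:205,235:360],None,fx=6,fy=6,interpolation=cv2.INTER_CUBIC),cv2.COLOR_RGB2BGR))
```

```text
scene mat ((491.96185302734375, -307.38323974609375), (145.70481872558594, 243.33738708496094), 69.01105499267578)
 wand>30mm 557 ((483.0972900390625, -290.36553955078125), (37.976619720458984, 154.56272888183594), 72.60160827636719) [0.04234594 0.04757839]
glass 2100 ztop 0.166 c 695 321 r 37
tumb none
mug none
ash none
blue none
small none
side mat ((487.3110656738281, -311.64068603515625), (143.75599670410156, 242.0148162841797), 69.04232025146484)
 wand>30mm 1283 ((480.60601806640625, -293.4539489746094), (35.26110076904297, 150.1177215576172), 75.48021697998047) [0.04317627 0.04680118]
glass 1360 ztop 0.164 c 690 316 r 40
tumb 958 ztop 0.085 c 691 163 r 41
mug 1225 ztop 0.08 c 686 7 r 42
ash none
blue none
small none
```

View pics/crop.png

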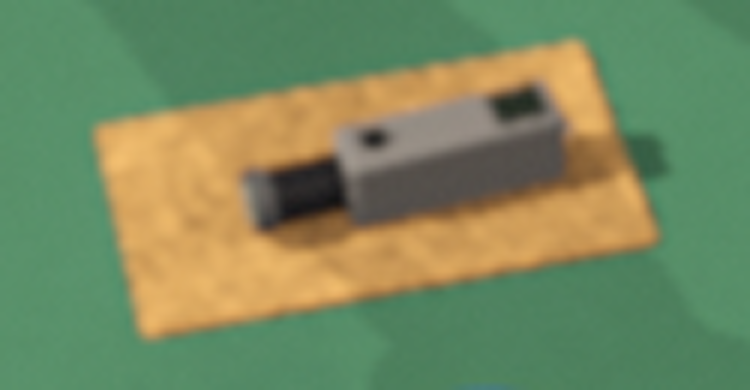

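The crop shows the grey block with its two top marks, black barrel and steel ring on the cork mat, nose to the lower left at (262,200), which is world +x, slightly -y. Heights and sizes agree: wand top 0.045, glass 0.165. Next I hover over it and refine with the wrist camera.

```bash
cat >> h.py <<'E'
from scipy.spatial.transform import Rotation as R
def quat(yaw): # tool down, tool x at yaw
    return (R.from_euler('z',yaw)*R.from_euler('x',np.pi)).as_quat()
E
python3 - <<'E'
from cell import r,optics
from h import *
for a in(-16,164):
    q=quat(np.radians(a)); print(a,[None if j is None else np.round(j,2) for j in (r.inverse_kinematics([.474,-.29,.25],q),r.inverse_kinematics([.474,-.29,.034],q))])
a=-16
r.move_to([.474,-.29,.27],quat(np.radians(a)))
T=np.eye(4);T[:3,:3]=R.from_quat(r.current_ee_rot()).as_matrix();T[:3,3]=r.current_tool_pos()
im=optics.get_image('wrist'); im['T']=T@np.array(im['mount']); save('w1',im)
print(r.current_t(),np.round(r.current_q(),2),im['T'].round(3))
c=np.array([.489,-.309])
u,v,P=cloud(im,im['T']); near=np.linalg.norm(P[:,:2]-c,axis=1)<.13
for lo,hi in((.032,.06),(.039,.06)):
    t=P[near&(P[:,2]>lo)&(P[:,2]<hi)]
    print(lo,len(t),cv2.minAreaRect((t[:,:2]*1000).astype(np.float32)),np.percentile(t[:,2],[50,95]))
hsv=cv2.cvtColor(im['pixels'],cv2.COLOR_RGB2HSV); m=cv2.inRange(hsv,(5,80,60),(25,255,255))
m=cv2.morphologyEx(m,cv2.MORPH_OPEN,np.ones((5,5)))
v,u=np.nonzero(m);Q=plane(im,np.c_[u,v],.005,im['T']);Q=Q[np.linalg.norm(Q[:,:2]-c,axis=1)<.16]
print('mat',cv2.minAreaRect((Q[:,:2]*1000).astype(np.float32)))
E
```

```text
-16 [array([-0.63,  0.36,  1.64, -0.  ,  1.14,  1.22]), array([-0.63,  0.67,  1.77, -0.  ,  0.7 ,  1.22])]
164 [array([-0.63,  0.36,  1.64,  0.  ,  1.14, -1.92]), array([-0.63,  0.67,  1.77,  0.  ,  0.7 , -1.92])]
3.0833 [-0.63  0.34  1.62  0.    1.18  1.22] [[-0.275 -0.923 -0.267  0.542]
 [-0.961  0.265  0.076 -0.309]
 [ 0.001  0.278 -0.961  0.391]
 [ 0.     0.     0.     1.   ]]
0.032 6350 ((481.8745422363281, -291.65289306640625), (31.945093154907227, 149.50564575195312), 74.71818542480469) [0.0450437  0.04717229]
0.039 5175 ((481.81298828125, -291.6360778808594), (31.945093154907227, 149.37791442871094), 74.71818542480469) [0.04540869 0.04732787]
mat ((488.99481201171875, -310.1446228027344), (139.83963012695312, 239.87648010253906), 69.03741455078125)
```

View pics/w1.png

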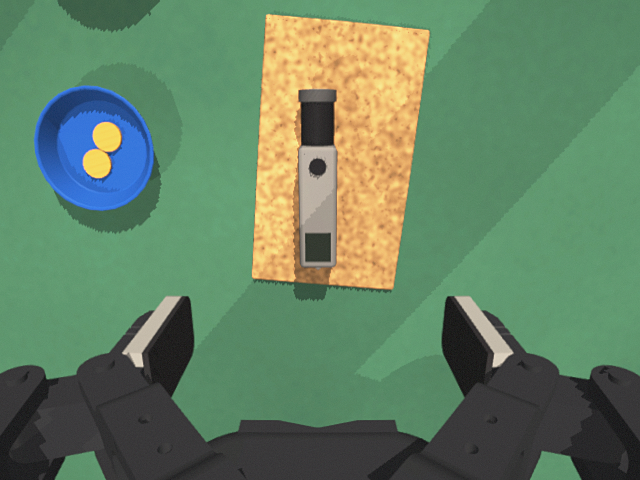

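The wrist view shows the wand's nose ring at (317,95) and tail at (317,265). Its size, 150x32 with the top at 45 mm, is exact, and so is the mat at 140x240. Grasp next.

Run:
```python
from cell import r,optics
from h import *
a=np.radians(-15.3); g=np.array([.4819,-.2916])-.009*np.array([np.cos(a),np.sin(a)])
r.move_to([*g,.15],quat(a)); r.move_linear([*g,.034],vel=.1)
print('force',r.current_contact_force()); r.set_gripper(0,40)
print(r.current_opening(),r.current_finger_force())
r.move_linear([*g,.075],vel=.08); print(r.current_opening(),r.current_finger_force())
r.move_linear([*g,.22],vel=.15)
phi=np.radians(15); d=np.array([np.cos(phi),np.sin(phi)]); G=np.array([.692,.319])
t=G-.168*d-.009*d
r.move_to([*t,.22],quat(phi))
print(np.round(r.current_q(),2),r.current_t(),r.current_opening(),r.current_finger_force())
T=np.eye(4);T[:3,:3]=R.from_quat(r.current_ee_rot()).as_matrix();T[:3,3]=r.current_tool_pos()
im=optics.get_image('wrist'); im['T']=T@np.array(im['mount']); save('w2',im)
u,v,P=cloud(im,im['T']); s=(P[:,2]>.153)&(P[:,2]<.175)&(np.linalg.norm(P[:,:2]-G,axis=1)<.06)
print('rim',s.sum(),cv2.minEnclosingCircle((P[s][:,:2]*1000).astype(np.float32)) if s.any() else 0)
```

```text
force [ 0.63568075 -0.12465242  0.36005456]
0.36698342216694707 40.61845779418945
0.3708065989275398 40.025476813316345
[ 0.4   0.45  1.58 -0.    1.1   1.71] 9.3 0.36990957789144224 40.005077719688416
rim 0 0
```

View pics/w2.png

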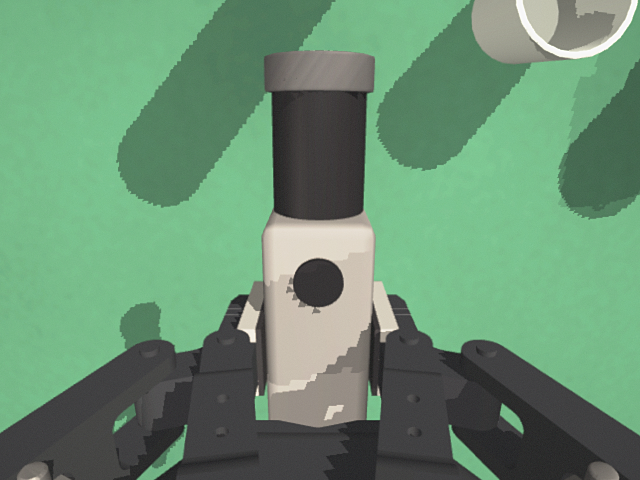

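The wand is held straight (nose at (320,70)), the tumbler's rim shows at (577,10), and the glass lies beyond the top edge. I'll lower to half height and check the geometry there during the hold.

Run:
```python
from cell import r,optics
from h import *
phi=np.radians(15); d=np.array([np.cos(phi),np.sin(phi)]); G=np.array([.692,.319])
t=G-.177*d
r.move_linear([*t,.0915],vel=.12); r.sleep(.3)
T=np.eye(4);T[:3,:3]=R.from_quat(r.current_ee_rot()).as_matrix();T[:3,3]=r.current_tool_pos()
im=optics.get_image('wrist'); im['T']=T@np.array(im['mount']); save('w3',im)
sc=optics.get_image('scene'); save('s3',sc)
r.sleep(2.2); print('t',r.current_t(),r.current_tool_pos(),r.current_finger_force())
u,v,P=cloud(im,im['T']); n=np.array([-d[1],d[0]]); Q=np.c_[(P[:,:2]-t)@d,(P[:,:2]-t)@n,P[:,2]]
s=(abs(Q[:,1])<.01)&(Q[:,0]>-.01)&(Q[:,0]<.035)&(Q[:,2]>.085)&(Q[:,2]<.12); print('top z, slope',Q[s,2].mean(),np.polyfit(Q[s,0],Q[s,2],1)[0])
s=(abs(Q[:,1])<.025)&(Q[:,0]<.11)&(Q[:,0]>.02)&(Q[:,2]>.075)&(Q[:,2]<.12); print('nose end',np.percentile(Q[s,0],99.5),'lateral at nose',np.percentile(Q[s&(Q[:,0]>.078),1],[2,98]))
for nme,I,TT in(('wrist',im,im['T']),('scene',sc,None)):
    _,_,P=cloud(I,TT); s=(P[:,2]>.15)&(P[:,2]<.175)&(np.linalg.norm(P[:,:2]-G,axis=1)<.06)
    print(nme,'rim',s.sum(),cv2.minEnclosingCircle((P[s][:,:2]*1000).astype(np.float32)) if s.any() else 0)
```

```text
t 13.1667 [0.52102579 0.27318387 0.09150037] 39.995861649513245
top z, slope 0.10338640215054086 0.01961509869140819
nose end 0.08351753678520184 lateral at nose [-0.0155027   0.01372439]
wrist rim 0 0
scene rim 496 ((695.8383178710938, 320.5162353515625), 36.258182525634766)
```

View pics/s3.png

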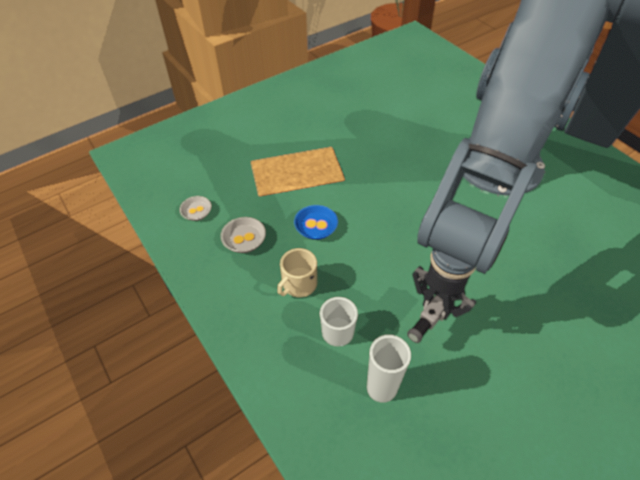

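The scene view shows the nose at (415,335) pointing at the glass (388,370), with nothing displaced. Slope is 0.02 rad, wand centre height 83 mm, gap about 60 mm, and it was held over 2 s. Now I carry it back and set it down.

Run:
```python
from cell import r,optics
from h import *
t=r.current_tool_pos(); r.move_linear([t[0],t[1],.22],vel=.15)
a=np.radians(-20.5); d=np.array([np.cos(a),np.sin(a)]); M=np.array([.489,-.310]); g=M-.009*d
r.move_to([*g,.2],quat(a)); r.move_linear([*g,.06],vel=.12)
f0=np.array(r.current_contact_force())
for z in(.040,.036,.0345,.0338):
    r.move_linear([*g,z],vel=.03); f=np.array(r.current_contact_force())-f0; print(z,f.round(2))
    if f[2]>3: break
r.set_gripper(0.55); r.sleep(.2); r.set_gripper(1.0); r.sleep(.2)
r.move_linear([*g,.15],vel=.1); r.move_linear([*g,.27],vel=.2)
T=np.eye(4);T[:3,:3]=R.from_quat(r.current_ee_rot()).as_matrix();T[:3,3]=r.current_tool_pos()
im=optics.get_image('wrist'); im['T']=T@np.array(im['mount']); save('w4',im)
u,v,P=cloud(im,im['T']); t=P[(np.linalg.norm(P[:,:2]-M,axis=1)<.13)&(P[:,2]>.032)&(P[:,2]<.06)]
print(r.current_t(),cv2.minAreaRect((t[:,:2]*1000).astype(np.float32)),np.percentile(t[:,2],[50,95]),r.current_finger_force(),r.current_opening())
```

```text
0.04 [-0.27  0.11 -0.2 ]
0.036 [-0.06  0.53 -0.55]
0.0345 [-1.04  0.7  -0.41]
0.0338 [-2.66  0.7   6.79]
22.4583 ((488.36346435546875, -310.8878173828125), (31.94965934753418, 150.75045776367188), 68.78691864013672) [0.04498104 0.04715752] 0.0 1.0015295929220398
```

View pics/w4.png

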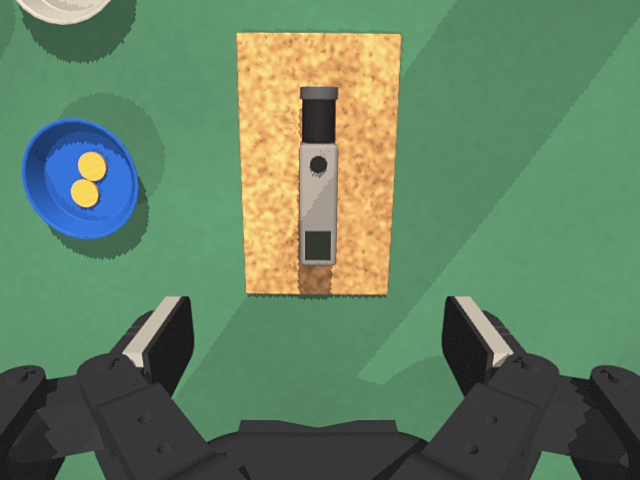

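The thermometer lies flat and upright in the middle of the mat (318,175), and the gripper is clear.

```bash
python3 -c "
from cell import r
print(r.hand_in())"
```

```text
the job is handed in; nothing more can be done
None
```

The job is handed in at about 22 s of the 48 s: the thermometer was held level about 60 mm off the beer glass at half its height for over 2 s, then set down flat within about 1 mm of the measured mat centre and released; the verdict was not shown to me, and I did not re-measure the four bystanders after the return trip.

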